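# Put the block plane away and lock the roll-top

### The job

Put the block plane away in the open roll-top tool box: set it down gently, sole down and lengthwise front to back, with the whole sole on the cork rest. Then roll the slatted cover down until it is fully shut, and last of all swing the hasp up until it stands upright over the staple on the cover. Leave the sharpening stone in the other bay and the other tools on the bench where they are.

Things in the scene. Friction and masses are not known exactly. Their poses are not given: they have to be found in the camera images.
- box: Half-barrel roll-top tool box, dark wood, fixed. 350 deep (x, to its back), 404 wide (y, left), 212 mm tall; origin: centre of underside. Inner floor z = 20 mm; inner side faces y = +-190; sides' tops follow a 168 mm radius about the cover axis. Front lip to z = 33 at x = -163; divider 8 mm thick, top z = 40, along y = 0 between the bays. Rear: hood. 20 mm high step below the hasp, to x = -223
- cover_axis (a point): Point on the axis that the cover turns about (a line along the box's y axis), 35 mm above the box's origin, mid-width. Axes as the box
- cover (a joint): Angle of the slatted wooden cover about the cover axis, rad: 0 = fully shut (front edge down on the box's front), growing as it rolls up and back under the rear hood, 1.40 = fully open. Outer radius 165 mm. It stays where it is left; moving it takes about 2 to 8 N at the pull
- pull (a point): Centre of the cover's pull: a round steel bar 40 mm long (along box y), 18 mm thick, on a 12 mm stem at its middle, 32 mm off the cover's face. At cover angle q it is in the box frame at x = -197 cos(q + 0.244), y = 0, z = 35 + 197 sin(q + 0.244) mm: on top when open, low in front when shut. It can be pinched by its end faces and turns between the fingers
- hasp (a joint): Angle of the hasp from upright, rad: 0 = upright over the staple; it grows as the hasp leans away from the box towards the robot, at most 1.2. The hasp is a slotted steel plate, 4 mm thick, 26 mm wide, right of the pull. Its stiff hinge stays where it is left; 1 to 2 N at its end moves it. The staple, a wire loop 38 mm proud, is on the cover's front rail
- hasp_hinge (a point): Middle of the hasp's hinge pin (along the box's y axis), at x = -193, y = -120, z = 28 mm in the box's frame
- hasp_roll (a point): Centre of the hasp's rolled end: a steel bar 34 mm long (along box y), 14 mm thick, 52 mm from the hinge. At hasp angle h it is in the box frame at x = -193 - 52 sin h, y = -120, z = 28 + 52 cos h mm. It can be pinched by its end faces and turns between the fingers
- rest: Cork rest, 140 x 74 x 6 mm, fixed on the box's floor in one of the two bays (left or right differs); origin: centre of its underside, x axis lengthwise and parallel to the box's x
- plane: Block plane, dark steel, sole 110 (x) x 44 (y) mm, 46 mm tall at its wooden front knob (at x = +34 mm), about 0.45 kg, standing sole down on the bench to the left. Origin: centre of the sole's underside. Its upright side walls, 92 mm long and 44 mm apart over the outside, reach z = 30 mm and are the place to grip
- stone: Bystander: grey sharpening stone on a wooden base, 115 x 56 x 28 mm, loose in the other bay; origin: centre of its underside
- glue: Bystander: glue bottle, 64 mm in diameter, 170 mm tall; origin: centre of its underside
- tape: Bystander: black tape measure, 66 x 36 x 60 mm; origin: centre of its underside
- mallet: Bystander: wooden mallet lying down, head 70 x 120 x 60 mm centred at x = 100 mm, handle to x = -145 mm; origin: under the middle of its length
- clamp: Bystander: bar clamp lying flat, 300 mm long, 24 mm high; origin: under the middle of the bar
- tin: Bystander: steel cup, 84 mm in diameter, 95 mm tall; origin: centre of its underside
- square: Bystander: try square lying flat, wooden stock 120 mm, blade 200 mm; origin: under the middle of its stock

How it is judged (in metres and radians):
On the way, in this order (a step that is already met when the one before it is completed fails the run):
1. the plane stands on the cork rest, released (x of plane in the frame of rest between -0.02 and 0.02 m and y of plane in the frame of rest between -0.02 and 0.02 m and z of plane in the frame of rest between 0.003 and 0.01 m and angle between the x axis of plane and the x axis of rest, either way round below 0.2 rad and angle between plane's own z axis and vertical below 0.1 rad and contact force between the fingers and plane below 0.1 N and linear speed of plane below 0.02 m/s), for 0.2 s.
2. the cover is fully shut (value of joint cover below 0.035 rad), for 0.2 s.
3. the hasp stands over the staple (value of joint hasp below 0.12 rad), for 0.2 s.
At the end, for the whole second after the job is handed in: The plane stands at rest and released on the cork rest, sole down (centre within 20 mm of the rest's along both its axes, lengthwise within 0.2 rad either way round, tilt under 0.1 rad); the cover is shut (angle under 0.035 rad); the hasp is upright over the staple (angle under 0.12 rad) (all of step 1 and value of joint cover below 0.035 rad and value of joint hasp below 0.12 rad); the robot touches nothing.
It fails at once if the sharpening stone was shifted by more than 30 mm (distance of stone from where it was at the start of the episode above 0.03 m).
It fails at once if a tool on the bench was shifted by more than 40 mm or the glue knocked over (distance of any of glue, tape, mallet, clamp, tin, square from where it was at the start of the episode above 0.04 m or angle between glue's own z axis and vertical above 0.5 rad).
It fails at once if the plane was dropped or slammed on the rest or the box (over 80 N) (contact force between plane and rest above 80 N or contact force between plane and box above 80 N).
It also fails if it takes over 69 s, if anything falls off the work surface, if the arm or the gripper's body presses on something with over 40 N, if the wrist force passes 120 N, or if a joint passes its speed limit or range.

### The arm

A 7-joint arm with a two-finger parallel gripper is mounted at the origin on the work surface. World frame = base frame: x ahead of the robot, y to its left, z up, the work surface at z = 0. Lengths are in mm, angles in rad, forces in N, time in s.
With the tool pointing down it reaches from about 400 to 875 mm from the base axis. Payload 6.5 kg.
Tool frame: the origin (TCP) lies on the centre line of the jaws, within the pads' length; the fingertips stand 11 mm ahead of it and the grasp point (between the pads) lies 8 mm behind it; z points along the fingers, y is the line along which they close (so a half turn about z gives the same grasp; the last joint's range is limited). The gripper opens to 88 mm and grips with 3 to 60 N. Pads are 18 mm wide; open, the fingers measure 123 mm over their backs; the gripper's body (75 mm by 187 mm) begins 45 mm behind the grasp point.
Start: joints at [1.158, 0.536, -0.004, 1.538, 0.003, 1.067, -0.071], TCP at [220.924, -611.296, 249.716] pointing down, gripper open.
Joint ranges: [-2.7, 2.7], [-0.37, 2.16], [-1.27, 1.26], [0.24, 2.4], [-1.31, 4.45], [0.19, 1.91], [-2.76, 2.76]. Speed limits (rad/s): [2.39, 2.39, 3.14, 3.14, 3.14, 3.14, 3.14].

### API

Orientations are given as a unit quaternion [x, y, z, w].
In Python, from workcell import arm gives the robot as it stands.
- The arm moves only by the shell command python3 -m jog 'ROWS'. ROWS is JSON, a list of rows, each an object of numbers: "tx", "ty", "tz": the shift along the tool's x, y, z in mm; "twist": the turn about the tool's z in rad; "fingers": the finger opening in mm, from 0 to 88.1. In form: [{"tx": .., "ty": .., "tz": .., "twist": .., "fingers": ..}, ...]. A call has 1 to 20 rows; each row shifts and turns the commanded pose from where the row before left it, along the tool's axes as they then stand; what a row does not reach is not made up. A row lasts 1/12 s, in which the tool goes at most 41.7 mm and 7.16 degrees, less where a joint would pass 70% of its speed; a pose out of reach is approached as far as the arm can. A call is refused whole if a number of a shift passes 41.7 or a number of a turn 0.125, either way. A call with a gripper value outside its range is refused whole. The fingers move at their own pace and stop on an object; the grip force is fixed at half the most. Time passes only in rows, so rows that do not move let the fingers close. It gives the time, the measured TCP pose, the force, the opening and the grip force at its end, in the units of the state.
- arm.read_state(): the state, without advancing time (a new reading comes with each control period).
- arm.snapshot(name): name is "scene" or "side" or "wrist"; returns a dict with "frame" (480x640x3 uint8, blue, green, red), "range_z" (480x640 float32, mm along the optical axis (not along the pixel's ray), 0 where there is no reading), "K" (3x3 intrinsics, pixels), "distortion" ([k1, k2, p1, p2, k3] as OpenCV has them; the pictures are not rectified), "R" (3x3) and "t" (3): a world point X has camera coordinates R X + t; the wrist camera has in their place "hand_eye" (4x4, takes a point from camera to tool coordinates, whose origin is the TCP and whose axes are the flange's). Camera axes: x right, y down, z forward; pixel columns grow to the right and rows downward; lengths in mm; the calibration is good to about 2 mm. A picture is of the moment at which its call begins: read the wrist's pose just before it.
- arm.job_done(): hands the job in; it is judged then, once.
Trained networks look in a picture, given as the dict that the camera call returned (one of the last four; its "shot" number tells which), for a name from the list of things; names that differ only in an ending like _2 or _b are one class to them, and where a whole thing is asked for, a point or a joint stands for the part that bears it (a point fixed in the world has none). Each returns a list of dicts, best first, with "score" (0 to 1); they miss things now and then, are a little off and sometimes report something else, mostly with a low value. They report only what shows in the picture. A call takes as long as a camera call.
- arm.search_frame(picture, name): "point" ([x, y, z] in mm, in world coordinates, good to about 4 mm: the middle of the surface that is visible of it).
- arm.mark_of(picture, name): "point" ([x, y, z] in mm, in world coordinates, good to about 4 mm: a listed point, or the origin of a listed thing).
The state is a dict: "time_s": time; "qpos": joint angles; "joint_velocities": joint speeds; "effort": joint torques, N m; "tool_pos": TCP position; "tcp_rot": TCP orientation; "force": force on the tool from outside, world axes, zero at the start; "torque": the same for the moment, N m; "grip_width": finger opening in mm; "grasp_force": force on a finger pad.
Only numpy, scipy, OpenCV 4.12 (cv2) and the standard library are available. Lean on these libraries where they do the work, as an engineer would, in place of code of your own. Each camera call takes 0.05 s, during which the arm holds its last target. There are 200 camera calls.

## Working session

There is one attempt and no reset: what is moved stays moved. The work goes in short steps, Python scripts to look and compute and a shell command to move; the robot and the scene stay as the last step left them, time stands still between calls to the robot, and variables do not carry over. Pictures are saved under pics/ and viewed, at most 10 in all, crops included, and the job is handed in when it is done.

```bash
mkdir -p pics; cat > h.py <<'E'
import numpy as np, cv2
from workcell import arm
from scipy.spatial.transform import Rotation as Rn
def pix2w(p,u,v,z=None):
    xy=cv2.undistortPoints(np.array([[[u,v]]],float),p["K"],np.array(p["distortion"]))[0,0]
    ray=np.array([xy[0],xy[1],1.]); R=np.array(p["R"]);t=np.array(p["t"])
    if z is None:
        d=p["range_z"][int(v),int(u)]; return R.T@(ray*d-t)
    c=-R.T@t; r=R.T@ray; return c+r*(z-c[2])/r[2]
def cloud(p):
    h,w=p["range_z"].shape
    uv=np.stack(np.meshgrid(np.arange(w),np.arange(h)),-1).reshape(-1,1,2).astype(float)
    xy=cv2.undistortPoints(uv,p["K"],np.array(p["distortion"]))[:,0]
    d=p["range_z"].reshape(-1,1); P=np.c_[xy,np.ones(len(xy))]*d
    return ((P-np.array(p["t"]))@np.array(p["R"])).reshape(h,w,3)
def wristpose(p,s):
    T=np.eye(4);T[:3,:3]=Rn.from_quat(s["tcp_rot"]).as_matrix();T[:3,3]=s["tool_pos"]
    M=np.linalg.inv(T@np.array(p["hand_eye"]));p["R"]=M[:3,:3];p["t"]=M[:3,3];return p
E
python3 - <<'E'
from h import *
s=arm.read_state();print({k:np.round(v,3) for k,v in s.items()})
print(Rn.from_quat(s["tcp_rot"]).as_matrix().round(3))
for c in("scene","side"):
    p=arm.snapshot(c);cv2.imwrite(f"pics/{c}0.png",p["frame"]);np.savez(f"{c}0.npz",**{k:p[k] for k in("frame","range_z","K","distortion","R","t")})
    for n in("box","cover_axis","pull","hasp_hinge","hasp_roll","rest","plane","stone","glue","tape","mallet","clamp","tin","square"):
        print(c,n,[(np.round(d["point"]).tolist(),round(d["score"],2)) for d in arm.mark_of(p,n)[:2]])
E
```

```text
{'time_s': np.float64(0.0), 'qpos': array([ 1.158,  0.537, -0.004,  1.539,  0.003,  1.067, -0.071]), 'joint_velocities': array([ 0.   , -0.   ,  0.002, -0.001, -0.001, -0.   , -0.001]), 'effort': array([-1.0000e-03, -5.7099e+01,  9.9100e-01, -2.5161e+01, -5.6000e-02,
        1.8000e-02,  0.0000e+00]), 'tool_pos': array([ 220.686, -610.774,  248.853]), 'tcp_rot': array([ 0.985,  0.173, -0.   , -0.001]), 'force': array([-0.165,  0.018,  0.491]), 'torque': array([-0.026,  0.03 ,  0.008]), 'grasp_force': np.float64(0.0), 'grip_width': np.float64(88.148)}
[[ 0.94   0.34  -0.001]
 [ 0.34  -0.94   0.002]
 [-0.    -0.002 -1.   ]]
scene box [([674.0, -112.0, -3.0], 0.84)]
scene cover_axis [([677.0, -107.0, 35.0], 0.91)]
scene pull [([674.0, -110.0, 230.0], 0.72)]
scene hasp_hinge [([468.0, -202.0, 25.0], 0.96)]
scene hasp_roll [([429.0, -200.0, 66.0], 0.61)]
scene rest [([675.0, -110.0, 231.0], 0.24)]
scene plane [([473.0, 333.0, -1.0], 0.85)]
scene stone [([573.0, -184.0, 19.0], 0.81), ([674.0, -110.0, -0.0], 0.73)]
scene glue [([564.0, -460.0, 3.0], 0.97)]
scene tape [([603.0, 382.0, 0.0], 
[... 325 characters left out ...]
 [([676.0, -109.0, 32.0], 0.81), ([568.0, -184.0, 19.0], 0.74)]
side pull [([671.0, -111.0, 234.0], 0.92)]
side hasp_hinge [([471.0, -197.0, 25.0], 0.66), ([472.0, 339.0, -1.0], 0.33)]
side hasp_roll [([430.0, -190.0, 66.0], 0.74)]
side rest [([598.0, -10.0, 18.0], 0.82), ([432.0, -191.0, 67.0], 0.63)]
side plane [([470.0, 338.0, -1.0], 0.77)]
side stone [([568.0, -184.0, 18.0], 0.58)]
side glue [([564.0, -459.0, 6.0], 0.98)]
side tape [([609.0, 377.0, 2.0], 0.84)]
side mallet [([570.0, 519.0, -2.0], 0.96), ([426.0, -192.0, 65.0], 0.67)]
side clamp [([518.0, -560.0, -1.0], 0.56)]
side tin [([714.0, 346.0, 1.0], 0.93), ([659.0, -452.0, -0.0], 0.58)]
side square [([659.0, -453.0, -3.0], 0.54)]
```

View pics/scene0.png

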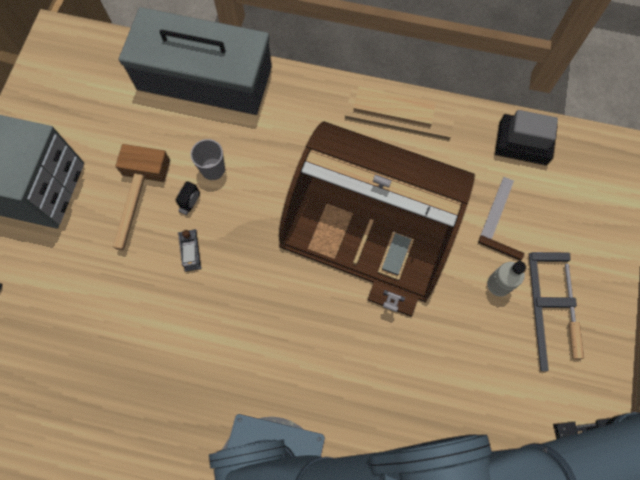

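View pics/side0.png

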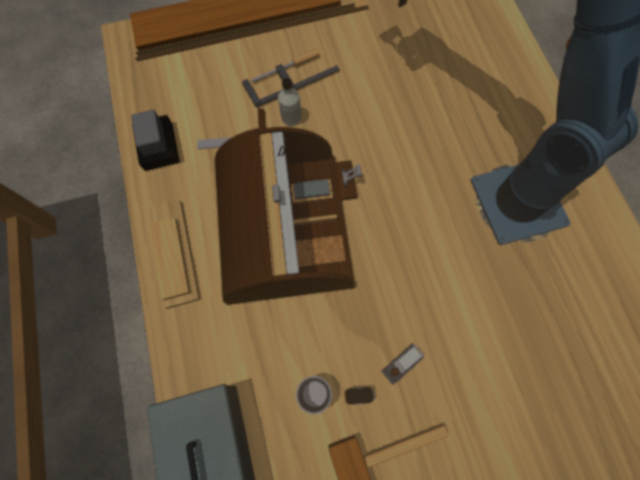

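Scene: plane at about (190,250) with its knob at the top, rest in the left bay (330,232), stone in the right bay (397,253), hasp at (392,300), pull at (381,183). These agree with the networks. Next I measure the yaws.

```bash
python3 - <<'E'
from h import *
print(np.round(arm.snapshot("wrist")["hand_eye"],2).tolist())
for c in("scene","side"):
    p=dict(np.load(f"{c}0.npz"));C=cloud(p);
    P=C.reshape(-1,3);ok=p["range_z"].ravel()>0;col=p["frame"].reshape(-1,3).astype(int)
    m=ok&(np.hypot(P[:,0]-472,P[:,1]-335)<85)&(P[:,2]>12)&(P[:,2]<60)
    print(c,"plane",m.sum(),cv2.minAreaRect(P[m,:2].astype(np.float32)),P[m,2].max())
    k=m&(P[:,2]>34);print(" knob",k.sum(),P[k].mean(0).round(1))
    # box yaw: floor/rest
    m=ok&(abs(P[:,2]-26)<5)&(np.hypot(P[:,0]-598,P[:,1]+10)<95)&(col[:,2]>110)
    print(" rest",m.sum(),cv2.minAreaRect(P[m,:2].astype(np.float32)),np.median(P[m],0).round(1))
    m=ok&(np.hypot(P[:,0]-570,P[:,1]+184)<90)&(P[:,2]>38)&(P[:,2]<56)
    print(" stone",m.sum(),cv2.minAreaRect(P[m,:2].astype(np.float32)),np.median(P[m],0).round(1))
    m=ok&(np.hypot(P[:,0]-674,P[:,1]+110)<40)&(P[:,2]>225)&(P[:,2]<260)
    print(" pull",m.sum(),cv2.minAreaRect(P[m,:2].astype(np.float32)),np.median(P[m],0).round(1))
    m=ok&(np.hypot(P[:,0]-674,P[:,1]+110)<260)&(P[:,2]>30)&(P[:,2]<225)
    print(" boxall",m.sum(),cv2.minAreaRect(P[m,:2].astype(np.float32)))
E
```

```text
[[-0.0, -0.95, -0.32, 82.55], [1.0, -0.0, 0.0, -0.32], [-0.0, -0.32, 0.95, -134.7], [0.0, 0.0, 0.0, 1.0]]
scene plane 614 ((469.0359191894531, 335.0806884765625), (98.99205017089844, 44.98810577392578), 24.459152221679688) 50.88661871471145
 knob 203 [454.8 327.3  40.5]
 rest 780 ((589.10400390625, -33.22296142578125), (125.81270599365234, 127.86174011230469), 78.6358413696289) [573.8  -6.8  25.3]
 stone 722 ((557.873291015625, -155.07275390625), (127.8441390991211, 121.641845703125), 0.07643510401248932) [ 569.2 -186.    46.7]
 pull 140 ((670.0634765625, -110.7268295288086), (39.92922592163086, 17.9876766204834), 82.12077331542969) [ 668.2 -110.4  237.3]
 boxall 12820 ((632.34326171875, -104.66069030761719), (405.37396240234375, 389.03326416015625), 81.66831970214844)
side plane 709 ((471.40594482421875, 332.83984375), (97.31063079833984, 44.00896072387695), 23.89497947692871) 52.28448218509749
 knob 265 [459.8 327.4  41.1]
 rest 678 ((572.6265869140625, -5.962574005126953), (72.21672058105469, 80.38500213623047), 81.33201599121094) [573.1  -5.7  26.8]
 stone 600 ((552.4647827148438, -160.13848876953125), (137.93157958984375, 127.33442687988281), 8.583052635192871) [ 573.7 -182.4   48.5]
 pull 131 ((672.7728881835938, -109.40142059326172), (40.88755416870117, 18.03767967224121), 82.17765808105469) [ 672.4 -108.4  239.8]
 boxall 15940 ((643.9842529296875, -107.82986450195312), (409.5504455566406, 410.0419921875), 81.73090362548828)
```

```bash
python3 -m jog '[{"tx":28.5,"ty":-25.4,"tz":-5},{"tx":28.5,"ty":-25.4,"tz":-5},{"tx":28.5,"ty":-25.4,"tz":-5},{"tx":28.5,"ty":-25.4,"tz":-5},{"tx":28.5,"ty":-25.4,"tz":-5},{"tx":28.5,"ty":-25.4,"tz":-5},{"tx":28.5,"ty":-25.4,"tz":-5},{"tx":28.5,"ty":-25.4,"tz":-5},{"tx":28.5,"ty":-25.4,"tz":-5},{"tx":28.5,"ty":-25.4,"tz":-5},{"tx":28.5,"ty":-25.4,"tz":-5},{"tx":28.5,"ty":-25.4,"tz":-5},{"tx":28.5,"ty":-25.4,"tz":-5},{"tx":28.5,"ty":-25.4,"tz":-5},{"tx":28.5,"ty":-25.4,"tz":-5},{"tx":28.5,"ty":-25.4,"tz":-5},{"tx":28.5,"ty":-25.4,"tz":-5},{"twist":-0.125},{"twist":-0.125}]' && python3 -m jog '[{"twist":-0.125},{"twist":-0.125},{"twist":-0.125},{"twist":-0.125},{"twist":-0.125},{"twist":-0.125},{"twist":-0.125},{"twist":-0.125},{"twist":-0.125},{"twist":-0.125},{"twist":-0.125},{"twist":-0.125},{"twist":-0.125},{"twist":-0.125},{"twist":-0.125},{"twist":-0.125},{"twist":-0.125},{"twist":-0.125},{"twist":-0.125}]'
python3 - <<'E'
from h import *
s=arm.read_state();M=Rn.from_quat(s["tcp_rot"]).as_matrix();print(s["time_s"],s["tool_pos"],np.degrees(np.arctan2(M[1,0],M[0,0])),np.round(s["qpos"],2))
p=arm.snapshot("wrist");cv2.imwrite("pics/w1.png",p["frame"])
for n in("rest","hasp_hinge","hasp_roll","stone","cover_axis","box"): print(n,[(np.round(d["point"]).tolist(),round(d["score"],2)) for d in arm.mark_of(p,n)[:2]])
p=wristpose(p,s);C=cloud(p);np.savez("w1.npz",C=C,f=p["frame"],K=p["K"],distortion=p["distortion"],R=p["R"],t=p["t"],range_z=p["range_z"])
E
```

```text
1.55 [ 220.93515341 -611.28671012  249.71428255] 19.873735126352436 [ 1.16  0.54 -0.    1.54  0.    1.07 -0.07]
rest []
hasp_hinge []
hasp_roll []
stone []
cover_axis []
box []validation failed for argument at $[0]...
```

View pics/w1.png

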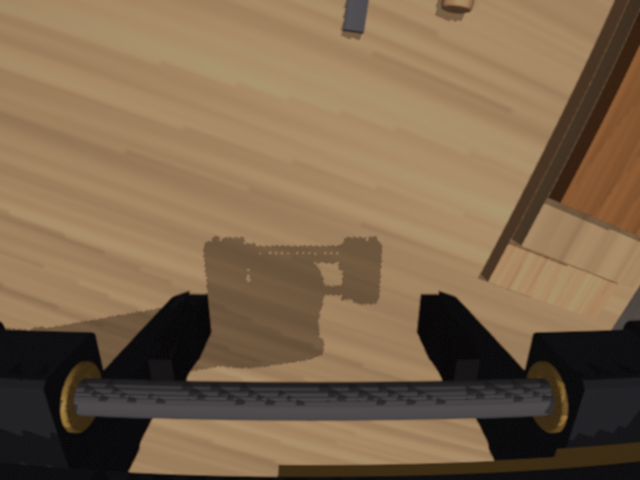

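The picture shows only bare bench; the move was refused, presumably because every row needs all five keys.

```bash
python3 -m jog '[{"tx":28.5,"ty":-25.4,"tz":-5,"twist":0,"fingers":88},{"tx":28.5,"ty":-25.4,"tz":-5,"twist":0,"fingers":88},{"tx":28.5,"ty":-25.4,"tz":-5,"twist":0,"fingers":88},{"tx":28.5,"ty":-25.4,"tz":-5,"twist":0,"fingers":88},{"tx":28.5,"ty":-25.4,"tz":-5,"twist":0,"fingers":88},{"tx":28.5,"ty":-25.4,"tz":-5,"twist":0,"fingers":88},{"tx":28.5,"ty":-25.4,"tz":-5,"twist":0,"fingers":88},{"tx":28.5,"ty":-25.4,"tz":-5,"twist":0,"fingers":88},{"tx":28.5,"ty":-25.4,"tz":-5,"twist":0,"fingers":88},{"tx":28.5,"ty":-25.4,"tz":-5,"twist":0,"fingers":88},{"tx":28.5,"ty":-25.4,"tz":-5,"twist":0,"fingers":88},{"tx":28.5,"ty":-25.4,"tz":-5,"twist":0,"fingers":88},{"tx":28.5,"ty":-25.4,"tz":-5,"twist":0,"fingers":88},{"tx":28.5,"ty":-25.4,"tz":-5,"twist":0,"fingers":88},{"tx":28.5,"ty":-25.4,"tz":-5,"twist":0,"fingers":88},{"tx":28.5,"ty":-25.4,"tz":-5,"twist":0,"fingers":88},{"tx":28.5,"ty":-25.4,"tz":-5,"twist":0,"fingers":88},{"tx":0,"ty":0,"tz":0,"twist":-0.125,"fingers":88},{"tx":0,"ty":0,"tz":0,"twist":-0.125,"fingers":88}]' && python3 -m jog '[{"tx":0,"ty":0,"tz":0,"twist":-0.125,"fingers":88},{"tx":0,"ty":0,"tz":0,"twist":-0.125,"fingers":88},{"tx":0,"ty":0,"tz":0,"twist":-0.125,"fingers":88},{"tx":0,"ty":0,"tz":0,"twist":-0.125,"fingers":88},{"tx":0,"ty":0,"tz":0,"twist":-0.125,"fingers":88},{"tx":0,"ty":0,"tz":0,"twist":-0.125,"fingers":88},{"tx":0,"ty":0,"tz":0,"twist":-0.125,"fingers":88},{"tx":0,"ty":0,"tz":0,"twist":-0.125,"fingers":88},{"tx":0,"ty":0,"tz":0,"twist":-0.125,"fingers":88},{"tx":0,"ty":0,"tz":0,"twist":-0.125,"fingers":88},{"tx":0,"ty":0,"tz":0,"twist":-0.125,"fingers":88},{"tx":0,"ty":0,"tz":0,"twist":-0.125,"fingers":88},{"tx":0,"ty":0,"tz":0,"twist":-0.125,"fingers":88},{"tx":0,"ty":0,"tz":0,"twist":-0.125,"fingers":88},{"tx":0,"ty":0,"tz":0,"twist":-0.125,"fingers":88},{"tx":0,"ty":0,"tz":0,"twist":-0.125,"fingers":88},{"tx":0,"ty":0,"tz":0,"twist":-0.125,"fingers":88},{"tx":0,"ty":0,"tz":0,"twist":-0.125,"fingers":88},{"tx":0,"ty":0,"tz":0,"twist":-0.125,"fingers":88}]'
python3 - <<'E'
from h import *
s=arm.read_state();M=Rn.from_quat(s["tcp_rot"]).as_matrix();print(s["time_s"],s["tool_pos"],np.degrees(np.arctan2(M[1,0],M[0,0])),np.round(s["qpos"],2))
p=arm.snapshot("wrist");cv2.imwrite("pics/w2.png",p["frame"])
for n in("rest","hasp_hinge","hasp_roll","stone","cover_axis","box"): print(n,[(np.round(d["point"]).tolist(),round(d["score"],2)) for d in arm.mark_of(p,n)[:2]])
p=wristpose(p,s);C=cloud(p);np.savez("w2.npz",C=C,frame=p["frame"],K=p["K"],distortion=p["distortion"],R=p["R"],t=p["t"],range_z=p["range_z"])
E
```

```text
time_s: 3.48
tool_pos: [530.8, -37.3, 335.1]
tcp_rot: [0.954, 0.299, 0.001, -0.0]
force: [-0.0, -0.9, 0.0]
grip_width: 88.0
grasp_force: 0.0
time_s: 5.07
tool_pos: [529.8, -40.7, 334.8]
tcp_rot: [0.082, 0.997, -0.0, 0.0]
force: [0.5, -0.1, -0.4]
grip_width: 87.9
grasp_force: 0.0
5.0667 [529.79189637 -40.65024236 334.79853444] 170.61341609197862 [ 0.61  0.34 -0.78  1.72  0.26  1.19  1.17]
rest [([592.0, -6.0, 17.0], 0.86)]
hasp_hinge [([470.0, -201.0, 26.0], 0.87)]
hasp_roll [([427.0, -194.0, 64.0], 0.93)]
stone [([571.0, -186.0, 20.0], 0.85)]
cover_axis [([675.0, -107.0, 37.0], 0.97), ([472.0, 339.0, -1.0], 0.66)]
box [([678.0, -110.0, 4.0], 0.7)]
```

View pics/w2.png

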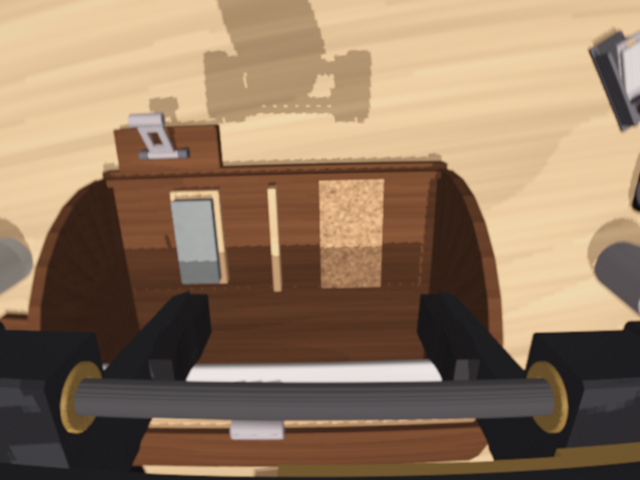

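Whole rest visible: corners at about (319,180), (384,179), (382,288), (320,287); hasp leaning out at (150,135). I project these onto z = 26.

```bash
python3 - <<'E'
from h import *
p=dict(np.load("w2.npz"))
Q=np.array([pix2w(p,u,v,26) for u,v in((319,180),(384,179),(382,288),(320,287))]);print(Q.round(1),Q.mean(0))
for a,b in((3,0),(2,1)): d=Q[a]-Q[b];print(np.linalg.norm(d),np.degrees(np.arctan2(d[1],d[0])))
for a,b in((0,1),(3,2)): d=Q[b]-Q[a];print(np.linalg.norm(d),np.degrees(np.arctan2(d[1],d[0])))
a=pix2w(p,108,172,33);b=pix2w(p,440,164,33);print("lip",a,b,np.degrees(np.arctan2(*(b-a)[[1,0]])))
y=np.radians(-8.1);B=np.array([[np.cos(y),-np.sin(y)],[np.sin(y),np.cos(y)]])
O=np.array([676,-108.5]);
for n,w in(("rest",Q.mean(0)[:2]),("hinge",[470,-200]),("pull",[671.5,-110])): print(n,(B.T@(np.array(w)-O)).round(1))
for n,l in(("pull shut",(-191.2,0)),("pull open",(14.4,0)),("hasproll0",(-193,-120)),("hinge",(-193,-120))):print(n,(B@np.array(l)+O).round(1))
E
```

```text
[[527.9 -34.   26. ]
 [538.8  39.1  26. ]
 [674.4  21.9  26. ]
 [660.2 -54.2  26. ]] [600.32559559  -6.79731569  26.        ]
133.78989747321071 -8.654785782061209
136.71092874806646 -7.236521830088567
73.96158622939156 81.58318006637776
77.3874111307172 79.44064082163081
lip [ 477.01430658 -268.33928584   33.        ] [530.51176691 101.92239256  33.        ] 81.77848401429443
rest [-89.2  90. ]
hinge [-191.1 -119.6]
pull [-4.2 -2.1]
pull shut [486.7 -81.6]
pull open [ 690.3 -110.5]
hasproll0 [ 468.  -200.1]
hinge [ 468.  -200.1]
```

```bash
python3 -m jog '[{"tx":10.9,"ty":32.7,"tz":15,"twist":0,"fingers":88},{"tx":10.9,"ty":32.7,"tz":15,"twist":0,"fingers":88},{"tx":10.9,"ty":32.7,"tz":15,"twist":0,"fingers":88},{"tx":10.9,"ty":32.7,"tz":15,"twist":0,"fingers":88},{"tx":10.9,"ty":32.7,"tz":15,"twist":0,"fingers":88},{"tx":10.9,"ty":32.7,"tz":15,"twist":0,"fingers":88},{"tx":10.9,"ty":32.7,"tz":15,"twist":0,"fingers":88},{"tx":10.9,"ty":32.7,"tz":15,"twist":0,"fingers":88},{"tx":10.9,"ty":32.7,"tz":15,"twist":0,"fingers":88},{"tx":10.9,"ty":32.7,"tz":15,"twist":0,"fingers":88},{"tx":10.9,"ty":32.7,"tz":15,"twist":0,"fingers":88},{"tx":0,"ty":0,"tz":0,"twist":-0.1166,"fingers":88},{"tx":0,"ty":0,"tz":0,"twist":-0.1166,"fingers":88},{"tx":0,"ty":0,"tz":0,"twist":-0.1166,"fingers":88},{"tx":0,"ty":0,"tz":0,"twist":-0.1166,"fingers":88},{"tx":0,"ty":0,"tz":0,"twist":-0.1166,"fingers":88},{"tx":0,"ty":0,"tz":0,"twist":0,"fingers":88}]'
python3 - <<'E'
from h import *
s=arm.read_state();M=Rn.from_quat(s["tcp_rot"]).as_matrix();print(s["time_s"],s["tool_pos"],np.degrees(np.arctan2(M[1,0],M[0,0])),np.round(s["qpos"],2))
p=arm.snapshot("wrist");cv2.imwrite("pics/w3.png",p["frame"])
print([(np.round(d["point"],1).tolist(),round(d["score"],2)) for d in arm.mark_of(p,"plane")[:2]])
p=wristpose(p,s);P=cloud(p).reshape(-1,3)
m=(p["range_z"].ravel()>0)&(np.hypot(P[:,0]-472,P[:,1]-335)<75)&(P[:,2]>10)&(P[:,2]<56)
r=cv2.minAreaRect(P[m,:2].astype(np.float32));print(m.sum(),r)
E
```

```text
time_s: 6.83
tool_pos: [472.5, 334.2, 169.4]
tcp_rot: [-0.206, 0.978, -0.0, -0.0]
force: [-0.5, -0.2, 0.2]
grip_width: 87.9
grasp_force: 0.0
6.8333 [472.52740129 334.15809948 169.42186038] -156.19256584266722 [-0.08  0.68 -0.86  1.76  0.61  0.99  0.8 ]
[([470.6, 336.5, 2.6], 0.74)]
7438 ((470.83087158203125, 334.6923522949219), (97.80744934082031, 44.117027282714844), 23.82767105102539)
```

View pics/w3.png

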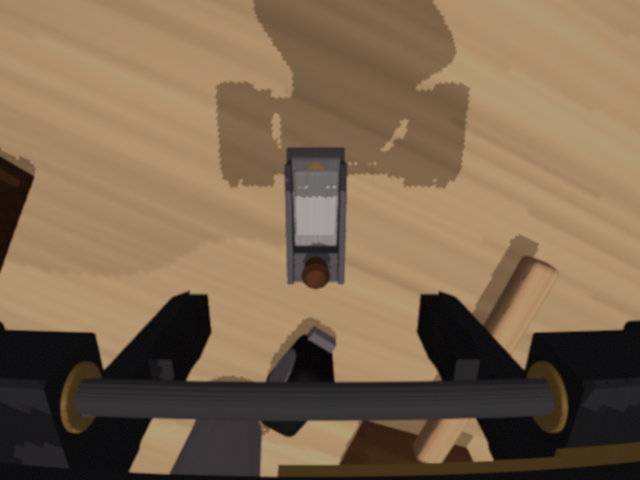

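Plane centred between the fingers, walls parallel to the jaws (yaw error <0.1°), knob at (316,272). Descend and grip.

```bash
python3 -m jog '[{"tx":1,"ty":0,"tz":36,"twist":0,"fingers":88},{"tx":0,"ty":0,"tz":36,"twist":0,"fingers":88},{"tx":0,"ty":0,"tz":36,"twist":0,"fingers":88},{"tx":0,"ty":0,"tz":30,"twist":0,"fingers":80},{"tx":0,"ty":0,"tz":12,"twist":0,"fingers":70},{"tx":0,"ty":0,"tz":4,"twist":0,"fingers":60},{"tx":0,"ty":0,"tz":0,"twist":0,"fingers":50},{"tx":0,"ty":0,"tz":0,"twist":0,"fingers":38},{"tx":0,"ty":0,"tz":0,"twist":0,"fingers":38},{"tx":0,"ty":0,"tz":0,"twist":0,"fingers":38},{"tx":0,"ty":0,"tz":0,"twist":0,"fingers":38},{"tx":0,"ty":0,"tz":0,"twist":0,"fingers":38},{"tx":0,"ty":0,"tz":0,"twist":0,"fingers":38}]'
```

```text
time_s: 8.02
tool_pos: [472.4, 334.8, 17.4]
tcp_rot: [-0.205, 0.979, 0.001, 0.001]
force: [0.4, 0.6, 8.1]
grip_width: 43.8
grasp_force: 30.0
```

```bash
python3 -m jog '[{"tx":0,"ty":0,"tz":-4,"twist":0,"fingers":38},{"tx":0,"ty":0,"tz":-30,"twist":0,"fingers":38},{"tx":0,"ty":0,"tz":-40,"twist":0,"fingers":38},{"tx":0,"ty":0,"tz":-41,"twist":0,"fingers":38},{"tx":0,"ty":0,"tz":-41,"twist":0,"fingers":38},{"tx":0,"ty":0,"tz":-41,"twist":0,"fingers":38},{"tx":0,"ty":0,"tz":-41,"twist":0,"fingers":38},{"tx":0,"ty":0,"tz":-20,"twist":0.08,"fingers":38},{"tx":0,"ty":0,"tz":0,"twist":0.12,"fingers":38},{"tx":0,"ty":0,"tz":0,"twist":0.12,"fingers":38},{"tx":0,"ty":0,"tz":0,"twist":0.12,"fingers":38},{"tx":0,"ty":0,"tz":0,"twist":0.116,"fingers":38},{"tx":0,"ty":0,"tz":0,"twist":0,"fingers":38}]'
python3 - <<'E'
from h import *
y=np.radians(-8.1);B=np.array([[np.cos(y),-np.sin(y)],[np.sin(y),np.cos(y)]]);O=np.array([676,-108.5])
for c in("scene0","side0","w2"):
    p=dict(np.load(c+".npz"));P=cloud(p).reshape(-1,3);b=(P[:,:2]-O)@B
    m=(p["range_z"].ravel()>0)&(P[:,2]>165)&(P[:,2]<225)&(abs(b[:,1])<150)&(abs(b[:,0])<100)
    if c=="w2":m&=P[:,2]<225
    for lo in(-150,0,50,100):
        k=m&(b[:,1]>lo)&(b[:,1]<lo+50)
        print(c,lo,k.sum(),np.percentile(b[k,0],[1,3,10]).round(1) if k.sum() else "",[np.median(P[k&(b[:,0]<np.percentile(b[k,0],10)),2]).round(1)] if k.sum() else "")
s=arm.read_state();M=Rn.from_quat(s["tcp_rot"]).as_matrix();print(s["time_s"],s["tool_pos"],np.degrees(np.arctan2(M[1,0],M[0,0])),s["force"],s["grasp_force"],s["grip_width"])
E
```

```text
time_s: 9.1
tool_pos: [470.9, 333.3, 273.7]
tcp_rot: [0.073, 0.997, -0.001, -0.0]
force: [0.2, -0.5, -3.8]
grip_width: 43.5
grasp_force: 30.0
scene0 -150 1054 [-34.3 -32.8 -24.4] [np.float64(196.3)]
scene0 0 956 [-33.9 -32.8 -25. ] [np.float64(196.6)]
scene0 50 1013 [-33.8 -32.  -24.2] [np.float64(196.3)]
scene0 100 1008 [-34.2 -32.2 -24.1] [np.float64(196.3)]
side0 -150 884 [-32.1 -29.  -19.1] [np.float64(200.0)]
side0 0 1016 [-31.4 -28.9 -19.7] [np.float64(198.6)]
side0 50 1073 [-31.3 -28.7 -19.7] [np.float64(198.9)]
side0 100 1126 [-31.3 -28.7 -19.9] [np.float64(198.8)]
w2 -150 754 [-33.6 -32.6  27.6] [np.float64(197.7)]
w2 0 3187 [-33.5 -33.  -31.6] [np.float64(195.2)]
w2 50 3523 [-33.1 -32.7 -31.1] [np.float64(195.2)]
w2 100 3436 [-33.2 -32.7 -30.1] [np.float64(195.6)]
9.1 [470.93906463 333.2839367  273.66734324] 171.5880530242574 [ 0.20748454 -0.54746083 -3.77848082] 29.996394080808386 43.4942394696301
```

```bash
python3 -m jog '[{"tx":-10,"ty":-20,"tz":0,"twist":0,"fingers":38},{"tx":-17.4,"ty":-35.3,"tz":0,"twist":0,"fingers":38},{"tx":-17.4,"ty":-35.3,"tz":0,"twist":0,"fingers":38},{"tx":-17.4,"ty":-35.3,"tz":0,"twist":0,"fingers":38},{"tx":-17.4,"ty":-35.3,"tz":0,"twist":0,"fingers":38},{"tx":-17.4,"ty":-35.3,"tz":0,"twist":0,"fingers":38},{"tx":-17.4,"ty":-35.3,"tz":0,"twist":0,"fingers":38},{"tx":-17.4,"ty":-35.3,"tz":0,"twist":0,"fingers":38},{"tx":-17.4,"ty":-35.3,"tz":0,"twist":0,"fingers":38},{"tx":-7.4,"ty":-15.3,"tz":0,"twist":0,"fingers":38},{"tx":0,"ty":0,"tz":0,"twist":0,"fingers":38},{"tx":0,"ty":0,"tz":0,"twist":0,"fingers":38}]'
python3 - <<'E'
from h import *
s=arm.read_state();M=Rn.from_quat(s["tcp_rot"]).as_matrix();print(s["time_s"],s["tool_pos"],np.degrees(np.arctan2(M[1,0],M[0,0])),s["force"],np.round(s["qpos"],2))
p=arm.snapshot("wrist");cv2.imwrite("pics/w4.png",p["frame"])
for n in("plane","rest"):print([(np.round(d["point"],1).tolist(),round(d["score"],2)) for d in arm.mark_of(p,n)[:2]])
E
```

```text
time_s: 10.1
tool_pos: [580.9, -4.1, 273.2]
tcp_rot: [0.071, 0.997, 0.0, -0.001]
force: [-0.7, 0.6, -3.3]
grip_width: 43.6
grasp_force: 30.0
10.1 [580.86518229  -4.13433345 273.17221632] 171.8394079821155 [-0.74442843  0.61267089 -3.27815878] [ 0.49  0.51 -0.77  1.67  0.38  1.12  1.04]
[([579.8, -1.7, 257.5], 0.69)]
[]
```

View pics/w4.png

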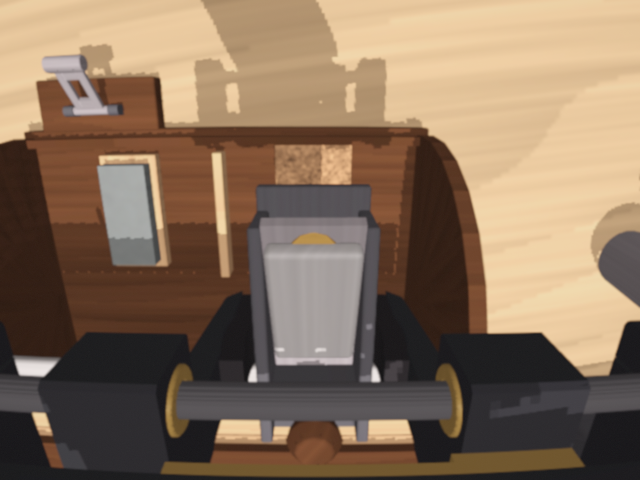

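The plane hangs level over the front half of the bay, rest at (312,165) below, body clear of the side wall. Descend, shifting 5 mm from the wall first.

```bash
python3 -m jog '[{"tx":0,"ty":-4,"tz":5,"twist":0,"fingers":38},{"tx":0,"ty":0,"tz":25,"twist":0,"fingers":38},{"tx":0,"ty":0,"tz":33,"twist":0,"fingers":38},{"tx":0,"ty":0,"tz":33,"twist":0,"fingers":38},{"tx":0,"ty":0,"tz":33,"twist":0,"fingers":38},{"tx":0,"ty":0,"tz":25,"twist":0,"fingers":38},{"tx":0,"ty":0,"tz":19,"twist":0,"fingers":38},{"tx":0,"ty":0,"tz":0,"twist":0,"fingers":38},{"tx":0,"ty":0,"tz":0,"twist":0,"fingers":38}]'
```

```text
time_s: 11.0
tool_pos: [580.0, -6.1, 100.2]
tcp_rot: [0.07, 0.998, 0.0, -0.001]
force: [0.5, -0.5, -3.1]
grip_width: 43.7
grasp_force: 30.0
```

```bash
python3 -m jog '[{"tx":-10,"ty":-1,"tz":0,"twist":0,"fingers":38},{"tx":-9,"ty":-1,"tz":5,"twist":0,"fingers":38},{"tx":0,"ty":0,"tz":18,"twist":0,"fingers":38},{"tx":0,"ty":0,"tz":16,"twist":0,"fingers":38},{"tx":0,"ty":0,"tz":8,"twist":0,"fingers":38},{"tx":0,"ty":0,"tz":4,"twist":0,"fingers":38},{"tx":0,"ty":0,"tz":2,"twist":0,"fingers":38},{"tx":0,"ty":0,"tz":0,"twist":0,"fingers":38}]'; python3 -m jog '[{"tx":0,"ty":0,"tz":1,"twist":0,"fingers":38},{"tx":0,"ty":0,"tz":1,"twist":0,"fingers":38},{"tx":0,"ty":0,"tz":0,"twist":0,"fingers":38}]'
```

```text
time_s: 11.67
tool_pos: [599.7, -11.4, 48.2]
tcp_rot: [0.071, 0.997, 0.0, 0.0]
force: [-0.7, 0.1, -2.8]
grip_width: 44.0
grasp_force: 30.0
time_s: 11.92
tool_pos: [599.5, -11.5, 46.1]
tcp_rot: [0.071, 0.997, -0.0, 0.0]
force: [0.4, -0.2, -3.8]
grip_width: 44.0
grasp_force: 30.0
```

```bash
python3 -m jog '[{"tx":0,"ty":0,"tz":1,"twist":0,"fingers":38},{"tx":0,"ty":0,"tz":1,"twist":0,"fingers":38},{"tx":0,"ty":0,"tz":0,"twist":0,"fingers":38}]';python3 -m jog '[{"tx":0,"ty":0,"tz":1,"twist":0,"fingers":38},{"tx":0,"ty":0,"tz":0,"twist":0,"fingers":38}]'
```

```text
time_s: 12.17
tool_pos: [599.2, -11.6, 43.6]
tcp_rot: [0.071, 0.997, -0.0, -0.0]
force: [-0.4, 0.7, -4.4]
grip_width: 43.6
grasp_force: 30.0
time_s: 12.33
tool_pos: [599.3, -11.6, 43.5]
tcp_rot: [0.071, 0.997, -0.0, 0.0]
force: [-2.5, -1.3, 4.2]
grip_width: 43.8
grasp_force: 30.1
```

Touched down. Release and rise the way it came.

```bash
python3 -m jog '[{"tx":0,"ty":0,"tz":0,"twist":0,"fingers":50},{"tx":0,"ty":0,"tz":0,"twist":0,"fingers":60},{"tx":0,"ty":0,"tz":0,"twist":0,"fingers":66},{"tx":0,"ty":0,"tz":-5,"twist":0,"fingers":66},{"tx":0,"ty":0,"tz":-25,"twist":0,"fingers":66},{"tx":8,"ty":0,"tz":-35,"twist":0,"fingers":66},{"tx":10,"ty":0,"tz":-35,"twist":0,"fingers":66},{"tx":0,"ty":0,"tz":-40,"twist":0,"fingers":66},{"tx":0,"ty":0,"tz":-40,"twist":0,"fingers":66},{"tx":0,"ty":0,"tz":-40,"twist":0,"fingers":66},{"tx":0,"ty":0,"tz":-35,"twist":0,"fingers":66},{"tx":0,"ty":0,"tz":0,"twist":0,"fingers":66}]'
python3 - <<'E'
from h import *
s=arm.read_state();M=Rn.from_quat(s["tcp_rot"]).as_matrix();print(s["time_s"],s["tool_pos"],np.degrees(np.arctan2(M[1,0],M[0,0])),s["force"])
p=arm.snapshot("wrist");cv2.imwrite("pics/w5.png",p["frame"])
for n in("plane","rest","pull","cover_axis"):print(n,[(np.round(d["point"],1).tolist(),round(d["score"],2)) for d in arm.mark_of(p,n)[:2]])
p=wristpose(p,s);P=cloud(p).reshape(-1,3)
m=(p["range_z"].ravel()>0)&(np.hypot(P[:,0]-598,P[:,1]+11)<75)&(P[:,2]>36)&(P[:,2]<80)
print(m.sum(),cv2.minAreaRect(P[m,:2].astype(np.float32)),P[m,2].max())
for n in("scene","side"):
    q=arm.snapshot(n);print([(np.round(d["point"],1).tolist(),round(d["score"],2)) for d in arm.mark_of(q,"pull")[:2]])
E
```

```text
time_s: 13.33
tool_pos: [584.8, -7.7, 305.6]
tcp_rot: [0.071, 0.997, 0.0, 0.006]
force: [1.1, 0.2, -0.4]
grip_width: 66.0
grasp_force: 0.0
13.3333 [584.8302263   -7.73099735 305.59768069] 171.8320911729076 [ 1.06941567  0.23705216 -0.43360134]
plane [([601.0, -9.7, 23.9], 0.75)]
rest []
pull []
cover_axis [([673.8, -108.5, 34.9], 0.63)]
3914 ((597.3680419921875, -11.323760986328125), (44.053062438964844, 96.8145751953125), 82.01234436035156) 74.10344495462185
[([672.9, -111.2, 231.7], 0.64), ([674.7, -107.9, 36.8], 0.62)]
[([670.9, -111.6, 231.7], 0.8)]
```

View pics/w5.png

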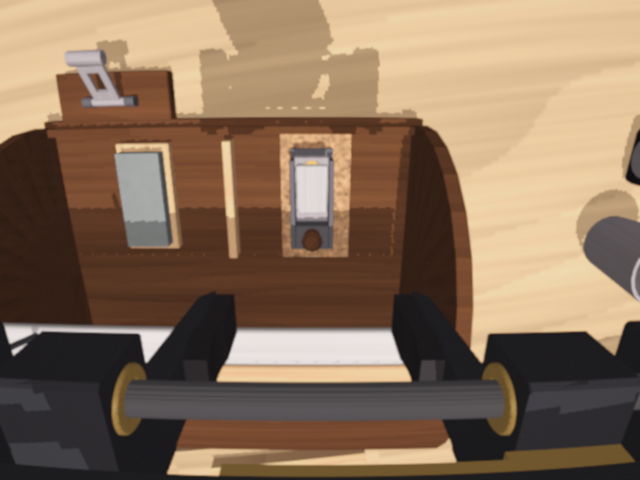

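Plane sits inside the cork outline (rest (281-350, 134-257), plane (290-333, 148-250)). Now the pull.

```bash
python3 -m jog '[{"tx":-25,"ty":-22.4,"tz":0,"twist":0,"fingers":66},{"tx":-25,"ty":-22.4,"tz":0,"twist":0,"fingers":66},{"tx":-25,"ty":-22.4,"tz":0,"twist":0,"fingers":66},{"tx":-25,"ty":-22.4,"tz":0,"twist":0,"fingers":66},{"tx":0,"ty":0,"tz":20,"twist":0,"fingers":66},{"tx":0,"ty":0,"tz":28,"twist":0,"fingers":66},{"tx":0,"ty":0,"tz":22,"twist":0,"fingers":66},{"tx":0,"ty":0,"tz":12,"twist":0,"fingers":66},{"tx":0,"ty":0,"tz":0,"twist":0,"fingers":66}]' && python3 -m jog '[{"tx":0,"ty":0,"tz":0,"twist":0,"fingers":50},{"tx":0,"ty":0,"tz":0,"twist":0,"fingers":36},{"tx":0,"ty":0,"tz":0,"twist":0,"fingers":36},{"tx":0,"ty":0,"tz":0,"twist":0,"fingers":36},{"tx":0,"ty":0,"tz":0,"twist":0,"fingers":36},{"tx":0,"ty":0,"tz":0,"twist":0,"fingers":36}]'
python3 - <<'E'
from h import *
s=arm.read_state();print(s["tool_pos"],s["grip_width"])
for i in range(2):
    y=np.radians(-8.1);B=np.array([[np.cos(y),-np.sin(y)],[np.sin(y),np.cos(y)]]);O=np.array([676,-108.5])
print((s["tool_pos"][:2]-O)@B)
a0=np.arccos(np.clip(-((s["tool_pos"][:2]-O)@B)[0]/197,-1,1));print(a0)
a=np.linspace(a0,0.234,23);print(np.c_[197*np.diff(np.cos(a)),-197*np.diff(np.sin(a))].round(1).tolist())
E
```

```text
time_s: 14.53
tool_pos: [667.1, -111.9, 213.8]
tcp_rot: [0.071, 0.997, 0.0, -0.001]
force: [-1.3, 0.7, 1.6]
grip_width: 65.8
grasp_force: 0.0
time_s: 15.03
tool_pos: [668.3, -108.8, 216.3]
tcp_rot: [0.07, 0.998, 0.002, 0.001]
force: [1.7, 5.8, -0.7]
grip_width: 37.6
grasp_force: 29.7
[ 668.30925365 -108.79701743  216.29596387] 37.59821933492186
[-7.57217071 -1.37768991]
1.532349440924602
[[11.6, 0.8], [11.5, 1.5], [11.4, 2.1], [11.3, 2.8], [11.1, 3.5], [10.9, 4.1], [10.6, 4.8], [10.3, 5.4], [10.0, 6.0], [9.6, 6.6], [9.2, 7.1], [8.8, 7.6], [8.3, 8.1], [7.8, 8.6], [7.3, 9.1], [6.7, 9.5], [6.2, 9.9], [5.6, 10.2], [5.0, 10.5], [4.3, 10.8], [3.7, 11.0], [3.0, 11.2]]
```

```bash
python3 -m jog '[{"tx":0,"ty":0,"tz":0,"twist":0,"fingers":50},{"tx":-3,"ty":0,"tz":-7,"twist":0,"fingers":50},{"tx":0,"ty":0,"tz":0,"twist":0,"fingers":50},{"tx":0,"ty":0,"tz":0,"twist":0,"fingers":35},{"tx":0,"ty":0,"tz":0,"twist":0,"fingers":35},{"tx":0,"ty":0,"tz":0,"twist":0,"fingers":35},{"tx":0,"ty":0,"tz":0,"twist":0,"fingers":35}]'
python3 -m jog '[{"tx":6,"ty":0,"tz":0.4,"twist":0,"fingers":35},{"tx":11.6,"ty":0,"tz":0.8,"twist":0,"fingers":35},{"tx":11.5,"ty":0,"tz":1.5,"twist":0,"fingers":35},{"tx":11.4,"ty":0,"tz":2.1,"twist":0,"fingers":35},{"tx":0,"ty":0,"tz":0,"twist":0,"fingers":35}]'
```

```text
time_s: 15.62
tool_pos: [671.9, -109.3, 223.7]
tcp_rot: [0.07, 0.998, 0.002, 0.002]
force: [2.9, 7.4, 1.6]
grip_width: 39.3
grasp_force: 30.0
time_s: 16.03
tool_pos: [631.1, -103.4, 218.6]
tcp_rot: [0.07, 0.998, 0.002, 0.002]
force: [1.4, 7.8, -1.5]
grip_width: 39.6
grasp_force: 30.0
```

```bash
python3 -c "
import numpy as np
a=np.linspace(1.339,.234,20);print(np.c_[197*np.diff(np.cos(a)),-197*np.diff(np.sin(a))].round(1).tolist())"
```

```text
[[11.1, 3.0], [10.9, 3.6], [10.7, 4.2], [10.4, 4.8], [10.1, 5.4], [9.8, 6.0], [9.4, 6.6], [9.0, 7.1], [8.6, 7.6], [8.1, 8.1], [7.6, 8.5], [7.1, 9.0], [6.6, 9.4], [6.0, 9.7], [5.4, 10.1], [4.9, 10.4], [4.2, 10.6], [3.6, 10.9], [3.0, 11.1]]
```

```bash
python3 -m jog '[{"tx":11.1,"ty":0,"tz":3.0,"twist":0,"fingers":35},{"tx":10.9,"ty":0,"tz":3.6,"twist":0,"fingers":35},{"tx":10.7,"ty":0,"tz":4.2,"twist":0,"fingers":35},{"tx":10.4,"ty":0,"tz":4.8,"twist":0,"fingers":35},{"tx":10.1,"ty":0,"tz":5.4,"twist":0,"fingers":35},{"tx":9.8,"ty":0,"tz":6.0,"twist":0,"fingers":35},{"tx":9.4,"ty":0,"tz":6.6,"twist":0,"fingers":35},{"tx":9.0,"ty":0,"tz":7.1,"twist":0,"fingers":35},{"tx":8.6,"ty":0,"tz":7.6,"twist":0,"fingers":35},{"tx":8.1,"ty":0,"tz":8.1,"twist":0,"fingers":35},{"tx":0,"ty":0,"tz":0,"twist":0,"fingers":35}]'
```

```text
time_s: 16.95
tool_pos: [534.2, -89.3, 161.6]
tcp_rot: [0.07, 0.998, 0.002, 0.002]
force: [3.8, 9.7, -7.1]
grip_width: 39.4
grasp_force: 30.0
```

```bash
python3 -m jog '[{"tx":7.6,"ty":0,"tz":8.5,"twist":0,"fingers":35},{"tx":7.1,"ty":0,"tz":9.0,"twist":0,"fingers":35},{"tx":6.6,"ty":0,"tz":9.4,"twist":0,"fingers":35},{"tx":6.0,"ty":0,"tz":9.7,"twist":0,"fingers":35},{"tx":5.4,"ty":0,"tz":10.1,"twist":0,"fingers":35},{"tx":4.9,"ty":0,"tz":10.4,"twist":0,"fingers":35},{"tx":3.4,"ty":0,"tz":8.6,"twist":0,"fingers":35},{"tx":2.4,"ty":0,"tz":7,"twist":0,"fingers":35},{"tx":1.6,"ty":0,"tz":6,"twist":0,"fingers":35},{"tx":0,"ty":0,"tz":0,"twist":0,"fingers":35}]'
```

```text
time_s: 17.78
tool_pos: [490.5, -83.0, 82.7]
tcp_rot: [0.07, 0.998, 0.002, 0.002]
force: [4.1, 8.9, -5.4]
grip_width: 39.1
grasp_force: 30.0
```

```bash
python3 -m jog '[{"tx":1.3,"ty":0,"tz":5,"twist":0,"fingers":35},{"tx":0.7,"ty":0,"tz":3,"twist":0,"fingers":35},{"tx":0,"ty":0,"tz":0,"twist":0,"fingers":35}]'; python3 -m jog '[{"tx":0.4,"ty":0,"tz":2,"twist":0,"fingers":35},{"tx":0,"ty":0,"tz":0,"twist":0,"fingers":35}]'
```

```text
time_s: 18.03
tool_pos: [488.5, -82.7, 75.0]
tcp_rot: [0.07, 0.998, 0.002, 0.002]
force: [4.3, 9.1, -5.5]
grip_width: 39.0
grasp_force: 30.0
time_s: 18.2
tool_pos: [488.0, -82.6, 73.3]
tcp_rot: [0.07, 0.998, 0.002, 0.002]
force: [2.1, 8.7, -2.1]
grip_width: 39.4
grasp_force: 30.0
```

```bash
python3 -m jog '[{"tx":0.3,"ty":0,"tz":2,"twist":0,"fingers":35},{"tx":0,"ty":0,"tz":0,"twist":0,"fingers":35}]'; python3 -m jog '[{"tx":0.3,"ty":0,"tz":2,"twist":0,"fingers":35},{"tx":0,"ty":0,"tz":0,"twist":0,"fingers":35}]'
```

```text
time_s: 18.37
tool_pos: [488.1, -82.6, 72.5]
tcp_rot: [0.07, 0.998, 0.002, 0.002]
force: [-1.9, 9.0, 15.0]
grip_width: 39.2
grasp_force: 30.0
time_s: 18.53
tool_pos: [488.5, -82.7, 71.6]
tcp_rot: [0.07, 0.998, 0.001, 0.003]
force: [-4.5, 8.1, 27.4]
grip_width: 39.4
grasp_force: 30.0
```

Cover is on its stop. Release, back off and go above the hasp.

```bash
python3 -m jog '[{"tx":0,"ty":0,"tz":-2,"twist":0,"fingers":45},{"tx":0,"ty":0,"tz":0,"twist":0,"fingers":60},{"tx":0,"ty":0,"tz":0,"twist":0,"fingers":66},{"tx":6,"ty":0,"tz":-15,"twist":0,"fingers":66},{"tx":10,"ty":0,"tz":-35,"twist":0,"fingers":66},{"tx":8,"ty":0,"tz":-38,"twist":0,"fingers":66},{"tx":6,"ty":-30,"tz":-15,"twist":0,"fingers":66},{"tx":6,"ty":-35,"tz":0,"twist":0,"fingers":66},{"tx":5,"ty":-35,"tz":0,"twist":0,"fingers":66},{"tx":0,"ty":-19,"tz":0,"twist":0,"fingers":66},{"tx":0,"ty":0,"tz":0,"twist":0,"fingers":66}]'
python3 - <<'E'
from h import *
s=arm.read_state();M=Rn.from_quat(s["tcp_rot"]).as_matrix();print(s["time_s"],s["tool_pos"],np.degrees(np.arctan2(M[1,0],M[0,0])),s["force"])
p=arm.snapshot("wrist");cv2.imwrite("pics/w6.png",p["frame"])
for n in("hasp_roll","hasp_hinge","pull"):print(n,[(np.round(d["point"],1).tolist(),round(d["score"],2)) for d in arm.mark_of(p,n)[:2]])
for n in("scene","side"):
    q=arm.snapshot(n);print([[(np.round(d["point"],1).tolist(),round(d["score"],2)) for d in arm.mark_of(q,k)[:2]] for k in("pull","hasp_roll")])
E
```

```text
time_s: 19.45
tool_pos: [426.5, -203.2, 173.3]
tcp_rot: [0.075, 0.997, -0.001, -0.001]
force: [0.1, -0.7, -0.2]
grip_width: 65.9
grasp_force: 0.0
19.45 [ 426.45584132 -203.20412655  173.30707885] 171.34436520689673 [ 0.061371   -0.67722938 -0.16189061]
hasp_roll [([428.1, -196.9, 59.8], 0.61)]
hasp_hinge [([469.3, -197.9, 27.5], 0.56)]
pull [([486.2, -80.2, 81.6], 0.77)]
[[([489.3, -83.6, 77.2], 0.89)], [([428.5, -196.2, 66.2], 0.57), ([711.0, 348.9, 1.4], 0.37)]]
[[([486.5, -85.2, 82.5], 0.96), ([575.3, 519.8, 1.1], 0.49)], [([430.1, -191.1, 64.7], 0.68)]]
```

View pics/w6.png

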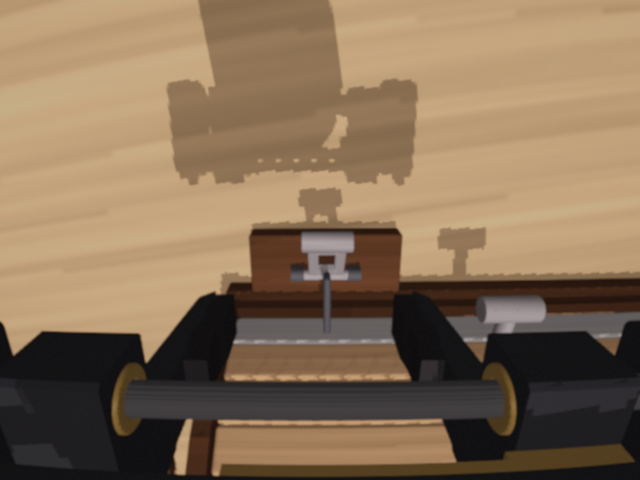

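The cover is shut; hasp roll at (328,242), about 6 mm right of jaw centre, staple at (327,305). Descend and pinch.

```bash
python3 -m jog '[{"tx":-1,"ty":8,"tz":15,"twist":0,"fingers":66},{"tx":0,"ty":0,"tz":35,"twist":0,"fingers":60},{"tx":0,"ty":0,"tz":35,"twist":0,"fingers":60},{"tx":0,"ty":0,"tz":22,"twist":0,"fingers":60},{"tx":0,"ty":0,"tz":9,"twist":0,"fingers":60},{"tx":0,"ty":0,"tz":0,"twist":0,"fingers":60},{"tx":0,"ty":0,"tz":0,"twist":0,"fingers":45},{"tx":0,"ty":0,"tz":0,"twist":0,"fingers":30},{"tx":0,"ty":0,"tz":0,"twist":0,"fingers":30},{"tx":0,"ty":0,"tz":0,"twist":0,"fingers":30},{"tx":0,"ty":0,"tz":0,"twist":0,"fingers":30}]'
```

```text
time_s: 20.87
tool_pos: [430.9, -195.0, 59.2]
tcp_rot: [0.073, 0.997, -0.003, 0.001]
force: [-1.6, -12.9, -1.4]
grip_width: 33.7
grasp_force: 30.0
```

```bash
python3 -m jog '[{"tx":-4.2,"ty":0,"tz":-4,"twist":0,"fingers":30},{"tx":-4.4,"ty":0,"tz":-3.4,"twist":0,"fingers":30},{"tx":-9.1,"ty":0,"tz":-5,"twist":0,"fingers":30},{"tx":-9.9,"ty":0,"tz":-3.1,"twist":0,"fingers":30},{"tx":-7,"ty":0,"tz":-1,"twist":0,"fingers":30},{"tx":-2,"ty":0,"tz":0,"twist":0,"fingers":30},{"tx":0,"ty":0,"tz":0,"twist":0,"fingers":30}]';  python3 -m jog '[{"tx":-2,"ty":0,"tz":0,"twist":0,"fingers":30},{"tx":0,"ty":0,"tz":0,"twist":0,"fingers":30}]'
```

```text
time_s: 21.45
tool_pos: [465.7, -200.2, 75.8]
tcp_rot: [0.073, 0.997, -0.004, -0.001]
force: [-5.6, -11.2, 8.3]
grip_width: 33.4
grasp_force: 30.0
time_s: 21.62
tool_pos: [467.3, -200.5, 75.9]
tcp_rot: [0.073, 0.997, -0.004, -0.001]
force: [-5.1, -10.5, 10.0]
grip_width: 33.1
grasp_force: 30.0
```

```bash
python3 -m jog '[{"tx":-2,"ty":0,"tz":0,"twist":0,"fingers":30},{"tx":0,"ty":0,"tz":0,"twist":0,"fingers":30}]';  python3 -m jog '[{"tx":-2,"ty":0,"tz":0,"twist":0,"fingers":30},{"tx":0,"ty":0,"tz":0,"twist":0,"fingers":30}]'
```

```text
time_s: 21.78
tool_pos: [469.3, -200.7, 75.9]
tcp_rot: [0.073, 0.997, -0.004, -0.001]
force: [-6.5, -10.1, 9.1]
grip_width: 33.3
grasp_force: 30.0
time_s: 21.95
tool_pos: [471.3, -201.1, 75.8]
tcp_rot: [0.073, 0.997, -0.004, -0.001]
force: [-5.5, -11.5, 8.4]
grip_width: 33.4
grasp_force: 30.0
```

```bash
python3 -m jog '[{"tx":-2,"ty":0,"tz":0,"twist":0,"fingers":30},{"tx":0,"ty":0,"tz":0,"twist":0,"fingers":30}]'
python3 - <<'E'
from h import *
for n in("scene","side"):
    q=arm.snapshot(n);cv2.imwrite(f"pics/{n}7.png",q["frame"]);print([[(np.round(d["point"],1).tolist(),round(d["score"],2)) for d in arm.mark_of(q,k)[:2]] for k in("pull","hasp_roll","hasp_hinge")])
E
```

```text
time_s: 22.12
tool_pos: [473.2, -201.3, 75.8]
tcp_rot: [0.073, 0.997, -0.003, -0.001]
force: [-5.7, -10.6, 7.6]
grip_width: 33.0
grasp_force: 30.0
[[([490.6, -83.4, 80.1], 0.79), ([516.9, -562.8, 6.1], 0.35)], [([467.7, -202.6, 82.9], 0.63)], [([470.9, -200.6, 23.8], 0.72), ([468.8, -202.5, 82.1], 0.41)]]
[[([489.7, -84.0, 84.6], 0.95), ([605.4, 379.9, 5.5], 0.71)], [], [([467.1, -195.9, 27.2], 0.98)]]
```

Upright or nearly so; release upward and check.

```bash
python3 -m jog '[{"tx":0,"ty":0,"tz":0,"twist":0,"fingers":42},{"tx":0,"ty":0,"tz":0,"twist":0,"fingers":56},{"tx":0,"ty":0,"tz":0,"twist":0,"fingers":66},{"tx":0,"ty":0,"tz":-12,"twist":0,"fingers":66},{"tx":0,"ty":0,"tz":-35,"twist":0,"fingers":66},{"tx":20,"ty":0,"tz":-35,"twist":0,"fingers":66},{"tx":20,"ty":0,"tz":-35,"twist":0,"fingers":66},{"tx":0,"ty":0,"tz":0,"twist":0,"fingers":66}]'
python3 - <<'E'
from h import *
s=arm.read_state();print(s["time_s"],s["tool_pos"],s["force"])
p=arm.snapshot("wrist");cv2.imwrite("pics/w8.png",p["frame"])
for n in("hasp_roll","hasp_hinge","pull"):print(n,[(np.round(d["point"],1).tolist(),round(d["score"],2)) for d in arm.mark_of(p,n)[:2]])
p=wristpose(p,s);P=cloud(p).reshape(-1,3)
for t,c,z in(("roll",(470,-200),70),("pull",(487,-82),70)):
    m=(p["range_z"].ravel()>0)&(np.hypot(P[:,0]-c[0],P[:,1]-c[1])<26)&(P[:,2]>z)&(P[:,2]<100);print(t,m.sum(),cv2.minAreaRect(P[m,:2].astype(np.float32)),P[m,2].max())
E
```

```text
time_s: 23.18
tool_pos: [435.3, -190.5, 197.0]
tcp_rot: [0.071, 0.997, -0.002, 0.003]
force: [0.7, -0.9, -0.8]
grip_width: 66.3
grasp_force: 0.0
23.1833 [ 435.29193607 -190.5122914   197.00617216] [ 0.70816043 -0.86044068 -0.78491593]
hasp_roll [([467.4, -201.2, 75.2], 0.82)]
hasp_hinge [([471.0, -200.3, 28.6], 0.7)]
pull [([486.6, -83.2, 82.4], 0.92)]
roll 974 ((467.8232727050781, -200.81178283691406), (33.53335189819336, 12.942150115966797), 81.80680847167969) 88.2982198910159
pull 1853 ((495.2877502441406, -83.69573974609375), (40.056034088134766, 34.26762771606445), 82.26484680175781) 93.08498556892175
```

View pics/w8.png

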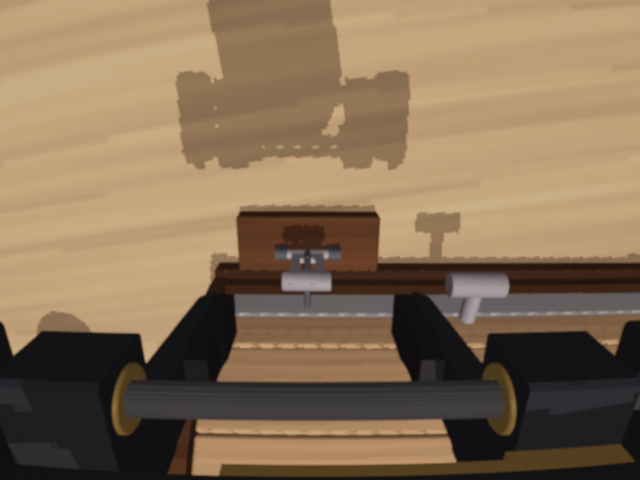

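Roll at (307,282) stands over the hinge (measured x = 467.8, upright expected at 468), the staple goes through the slot, the cover is shut, and the gripper is clear.

```bash
python3 -c "from workcell import arm;print(arm.job_done())"
```

```text
the job is handed in; nothing more can be done
None
```

I handed the job in at about 23 s of the 69 s allowed: the plane is sole down on the cork rest, the cover is shut on its stop, the hasp is upright over the staple and the arm is clear, though the verdict itself was not shown to me.

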